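# Change the adapter on a capsule coffee machine

## Task

The coffee machine still has the grey wide-pod adapter locked in its brew head. Press the red catch on top of the head to free it, slide it out and stand it on the black tray; then slide the white adapter with the orange capsule into the head until the catch clicks, and stand the white cup upright in the centre of the drip grate underneath. Leave everything else where it is.

Things in the scene. Friction and masses are not known exactly. Their poses are not given: they have to be found in the camera images.
- machine: Black capsule coffee machine, fixed. Origin on the counter; front is -x, y across, z up. Tower 116 mm wide, 262 tall, from x = 15 mm back. Brew head 121 mm wide, x -140 to 15, underside z = 186, top 228, open in front: rails (tops at z = 198) under lips 10.5 mm higher make a slot 77 mm wide for an adapter's plate, with flared mouth. Under the head it is open in front and on both sides.
- seat (a point): Where an adapter's origin is when locked in: machine frame (-75, 0, 170) mm, axes as the machine's. An adapter goes in level along the machine's +x, handle to the front, the x axes parallel, from about 125 mm before this point. The catch lifts over the last 20 mm and snaps within 2 mm of it; a hard stop comes 3 mm past. Pushing takes about 5 to 10 N; short of the click a spring pushes back.
- grate (a point): Centre of the top face of the drip grate: a bright round slotted disc, 100 mm across, 32 mm above the counter, 7 mm proud of the black drip tray, straight below the seat. The tower stands 90 mm behind this point; the well of a fitted adapter hangs 138 mm above it.
- catch_pad (a point): Middle of the top face of the red thumb pad (30 x 26 mm) of the catch, on top of the head, 240 mm above the counter, at x = -20 mm in the machine's frame. Press it straight down 8 to 9 mm (about 4 to 8 N; it stops at 10 mm): the hook at the head's front lifts and a spring plunger pushes the adapter out by about 15 mm, so that it stays free when the pad is let go.
- catch (a joint): Rocker angle of the catch in rad: 0 at rest (hook down), up to 0.21 with the pad fully pressed (10 mm down); the hook lets an adapter's strike go at about 0.14. It springs back to 0. An adapter going in also lifts it until it snaps back.
- wide_adapter: Dark grey adapter with a wide dark opening, at the start locked in the machine's head, handle sticking out in front. Same shape, origin and axes as the capsule adapter, about 0.13 kg. On the plate's top near the handle is a strike 7 mm tall, ramped on its +x side, behind which the catch hooks (both adapters).
- capsule_adapter: White adapter with orange capsule and orange handle end, standing on the tray, handle roughly to the robot. Plate 80 (x) x 74 (y) x 8 mm, top 36 mm above the origin, over a round well 48 mm across, 28 tall, on whose flat bottom it stands. Handle on the -x side: 24 mm wide (y), 14 thick, centred 29 mm above the origin, from x = -40 to -105 mm. Origin: centre of the well's underside. 0.13 kg.
- tray: Black serving tray, fixed, 240 (x) x 330 (y) mm, rim 14 mm high and 8 wide. Origin: centre of its underside; floor 6 mm above. A divider 12 mm high at x = 66 mm parts off a far strip for capsules. The white adapter stands near y = -105 or +105 mm (x about 0), the upturned mug near the other; the middle (x = 0, y = 0) is free.
- cup: White cup on the counter, 75 mm tall, 72 across at the rim, foot 56 across, 0.2 kg. Origin: centre of its foot, z up. Handle on the -x side: an upright bar 10 mm wide (y), 9 deep, centred 63 mm from the cup's axis, from 20 to 62 mm above the foot; the gap between bar and cup is 22 mm.
- spare_mug: Bystander, leave it. A like white cup standing upside down on the tray. Origin: centre of its underside (rim).
- capsule1: Bystander, leave it. Orange coffee capsule, 37 mm across, 29 mm tall, in the tray's far strip. Origin: centre of its underside.
- capsule2: Bystander, leave it. Orange coffee capsule, 37 mm across, 29 mm tall, in the tray's far strip. Origin: centre of its underside.
- capsule3: Bystander, leave it. Orange coffee capsule, 37 mm across, 29 mm tall, in the tray's far strip. Origin: centre of its underside.
- kettle: Bystander, leave it. Black and steel kettle, 200 mm tall, 132 mm across, left of the tray. Origin: centre of its underside.
- tea_jar: Bystander, leave it. Glass jar with brown tea, 82 mm across, 105 mm tall. Origin: centre of its underside.
- sugar_jar: Bystander, leave it. Glass jar with sugar, 82 mm across, 105 mm tall. Origin: centre of its underside.
Things that resemble listed ones, but are neither listed nor needed, are in the scene too. What is shaped like the capsule_adapter but purple is not meant.

How it is judged:
On the way, in this order (a step that is already met when the one before it is completed fails the run):
1. the robot presses the catch down while the grey adapter is in the head (value of joint catch above 0.09 rad and contact force between any of the fingers, the arm and machine above 0.5 N and distance between wide_adapter and seat below 0.03 m), for 0.02 s.
2. the grey adapter stands upright on the tray (x of wide_adapter in the frame of tray between -0.11 and 0.11 m and y of wide_adapter in the frame of tray between -0.155 and 0.155 m and z of wide_adapter in the frame of tray between 0 and 0.012 m and angle between wide_adapter's own z axis and vertical below 0.1 rad and linear speed of wide_adapter below 0.03 m/s), for 0.1 s.
3. the orange-capsule adapter is fully home with the catch snapped down (distance between capsule_adapter and seat below 0.004 m and angle between the x axis of capsule_adapter and the x axis of machine, either way round below 0.08 rad and value of joint catch below 0.03 rad), for 0.2 s.
At the end, for the whole second after the job is handed in: orange-capsule adapter locked in the head within 4 mm of home, catch down (below 0.03 rad); grey adapter upright on the tray's floor; cup upright on the grate, its axis within 15 mm of the grate's centre; all three at rest (all of step 3 and x of wide_adapter in the frame of tray between -0.11 and 0.11 m and y of wide_adapter in the frame of tray between -0.155 and 0.155 m and z of wide_adapter in the frame of tray between 0 and 0.012 m and angle between wide_adapter's own z axis and vertical below 0.1 rad and horizontal distance between cup and grate below 0.015 m and z of cup in the frame of machine between 0.028 and 0.037 m and angle between cup's own z axis and vertical below 0.08 rad and linear speed of each of wide_adapter, capsule_adapter, cup below 0.02 m/s); the robot touches nothing.
It fails at once if the spare mug on the tray is shifted more than 25 mm (distance of spare_mug from where it was at the start of the episode above 0.025 m).
It fails at once if a loose capsule on the tray is shifted more than 25 mm (distance of any of capsule1, capsule2, capsule3 from where it was at the start of the episode above 0.025 m).
It fails at once if the kettle or a jar is shifted more than 25 mm (distance of any of kettle, tea_jar, sugar_jar from where it was at the start of the episode above 0.025 m).
It fails at once if the cup is knocked over (angle between cup's own z axis and vertical above 1 rad).
It also fails if it takes over 72 s, if anything falls off the work surface, if the arm or the gripper's body presses on something with over 40 N, if the wrist force passes 120 N, or if a joint passes its speed limit or range.

## Robot

A 6-joint arm with a two-finger parallel gripper is mounted at the origin on the work surface. World frame = base frame: x ahead of the robot, y to its left, z up, the work surface at z = 0. Lengths are in m, angles in rad, forces in N, time in s.
With the tool pointing down it reaches from about 0.275 to 0.85 m from the base axis. Payload 5.2 kg.
Tool frame: the origin (TCP) lies midway between the tips of the shut fingers; the grasp point (between the pads) lies 19 mm behind it (env.grip_depth is the distance from the TCP to the grasp point, in m); z points along the fingers, x is the direction in which the jaws open and shut, and the axes are right-handed (so a half turn about z gives the same grasp; the last joint's range is limited). The gripper opens to 85 mm and grips with 20 to 120 N. Pads are 22 mm wide; open, the fingers measure 114 mm over their backs; the gripper's body (76 mm by 85 mm) begins 54 mm behind the grasp point. The pads swing forward as they close: fully open they stand 13 mm farther back than shut.
Start: joints at [-1.312, 0.259, 1.535, -0, 1.348, -0.203], TCP at [0.245, -0.492, 0.231] pointing down, gripper open.
Joint ranges: [-3.14, 3.14], [-0.91, 2.08], [0.19, 2.58], [-1.22, 4.36], [0.22, 2.71], [-3.12, 3.12]. Speed limits (rad/s): [2.57, 2.57, 3.14, 3.14, 3.14, 3.14].

## Interface

Orientations are given as [roll, pitch, yaw] about the fixed x, y, z axes, in that order (R = Rz(yaw) Ry(pitch) Rx(roll)).
In Python, from bench import env gives the robot as it stands. The module is installed in compiled form; this text tells all that it offers. Calls block until the motion is done:
- env.reach(position, orientation): joint-space move of the TCP to a pose.
- env.move_straight(position, rotation=None, velocity=0.15): straight line of the TCP; rotation=None keeps the orientation; velocity is the mean speed in m/s.
- env.move_joints(angles): joint-space move.
- env.ungrasp() and env.gripper_close(grip_force=None): open the fingers fully, or close them until they stop; grip_force is the grip in N (None keeps the last).
- env.hold(seconds).
- env.solve_ik(position, orientation): joint angles nearest the present ones, or None.
- env.read_state(): the state.
- env.snapshot(name): name is "scene" or "top" or "wrist"; returns the picture (420x560x3 uint8, red, green, blue); there is no depth.
- env.camera_params(name): a dict with "camera_matrix" (3x3 intrinsics, pixels), "cam_to_world" (4x4, takes a point from camera to world coordinates). Camera axes: x right, y up, looking along -z (the intrinsics and any distortion apply to the point x, -y, -z); pixel columns grow to the right and rows downward; lengths in m; the calibration is good to about 2 mm. A picture is of the moment at which its call begins: read the wrist's pose just before it. camera_params takes no time and is no camera call; for the wrist camera it gives the pose at the moment of the call.
A pose or a line that the arm cannot do raises env.Unreachable and nothing moves.
- env.close_job(): hands the job in, once; it reports no verdict.
The state is a dict: "t": time; "qpos": joint angles; "qvel": joint speeds; "joint_torque": joint torques, N m; "tool_pos": TCP position; "eef_rot": TCP orientation; "force": force on the tool from outside, world axes, zero at the start; "wrist_torque": the same for the moment, N m; "grip_width": opening from 0.0 (shut) to 1.0 (fully open).
Only numpy, scipy, OpenCV 4.12 (cv2) and the standard library are available. Lean on these libraries where they do the work, as an engineer would, in place of code of your own. Each camera call takes 0.05 s, during which the arm holds its last target.

## Working session

There is one attempt and no reset: what is moved stays moved. The work goes in short steps, each a Python script; the robot and the scene stay as the last script left them, time stands still between calls to the robot, and variables do not carry over. Pictures are saved under pics/ and viewed, and the job is handed in when it is done.

```bash
mkdir -p pics
python3 - <<'E'
from bench import env
import cv2, numpy as np
for n in ["scene","top","wrist"]:
    p=env.camera_params(n); im=env.snapshot(n)
    cv2.imwrite(f"pics/{n}0.png",im[:,:,::-1])
    print(n,{k:np.round(np.array(v),4).tolist() if not isinstance(v,str) else v for k,v in p.items()})
s=env.read_state();print(s,env.grip_depth)
E
```

```text
scene {'camera_matrix': [[399.295, 0.0, 272.3767], [0.0, 399.295, 210.2464], [0.0, 0.0, 1.0]], 'cam_to_world': [[0.458, -0.6007, 0.6552, 1.1663], [0.8887, 0.3263, -0.3221, -0.1668], [-0.0203, 0.7298, 0.6833, 0.8514], [0.0, 0.0, 0.0, 1.0]]}
top {'camera_matrix': [[394.7053, 0.0, 276.1539], [0.0, 394.7053, 208.0558], [0.0, 0.0, 1.0]], 'cam_to_world': [[0.0042, 0.9957, -0.0922, 0.4006], [-0.9997, 0.0064, 0.0225, 0.161], [0.023, 0.0921, 0.9955, 1.2278], [0.0, 0.0, 0.0, 1.0]]}
wrist {'camera_matrix': [[335.5507, 0.0, 281.5676], [0.0, 335.5507, 206.5991], [0.0, 0.0, 1.0]], 'cam_to_world': [[0.4456, 0.8574, 0.2576, 0.3103], [-0.8952, 0.4269, 0.1278, -0.4593], [-0.0004, -0.2876, 0.9578, 0.3731], [0.0, 0.0, 0.0, 1.0]]}
{'t': 0.15, 'qpos': array([-1.31181824e+00,  2.59215633e-01,  1.53581128e+00,  1.09811862e-05,
        1.34800090e+00, -2.02797589e-01]), 'qvel': array([ 0.00067933, -0.00116164, -0.00158556,  0.00125995,  0.00103563,
        0.00086138]), 'joint_torque': array([ 1.23522186e-04, -4.46392286e+01, -2.90817064e+01, -4.13689186e-04,
        8.17586377e-03, -3.19064429e-05]), 'tool_pos': array([ 0.24496924, -0.49199441,  0.23065231]), 'eef_rot': array([-3.14129311e+00,  1.40358667e-03, -1.10902287e+00]), 'force': array([ 0.46632805, -0.32053969,  0.14447065]), 'wrist_torque': array([ 0.07914233, -0.06806265,  0.0098115 ]), 'grip_width': 1.0023675848859193} 0.0187
```

View pics/scene0.png

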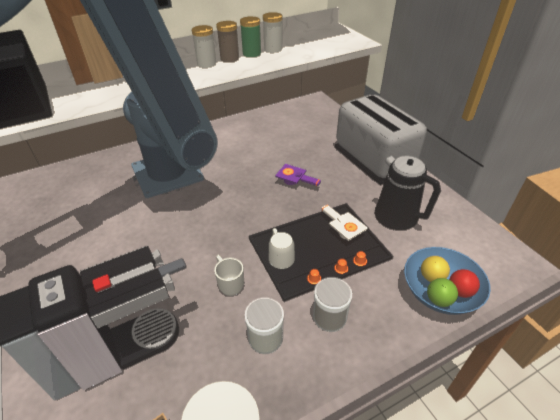

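View pics/top0.png

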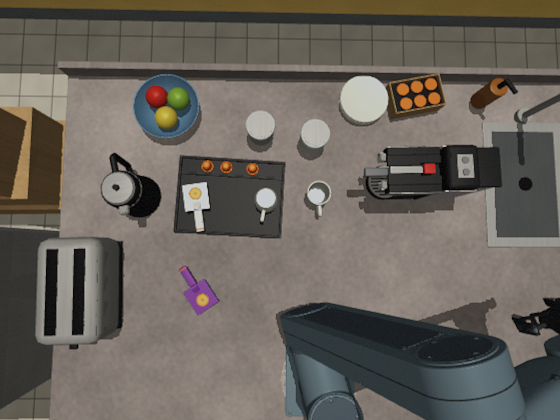

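View pics/wrist0.png

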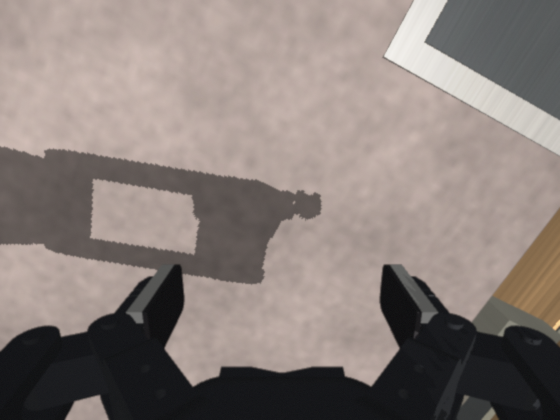

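The scene view shows the machine on the left, with its front toward world +y. It also shows the white adapter with the orange capsule on the tray (350,227), the purple decoy (291,175), the cup (230,277) and the mug on the tray (282,250). I'll enlarge the key areas next.

```bash
cat > h.py <<'E'
import numpy as np, cv2, json
CAM={}
def ray(p,uv):
    K=np.array(p["camera_matrix"]);T=np.array(p["cam_to_world"])
    uv=np.atleast_2d(np.array(uv,float))
    d=np.c_[(uv[:,0]-K[0,2])/K[0,0],-(uv[:,1]-K[1,2])/K[1,1],-np.ones(len(uv))]
    return T[:3,3],d@T[:3,:3].T
def plane(p,uv,z):
    o,d=ray(p,uv); return o+d*((z-o[2])/d[:,2])[:,None]
def tri(p1,a,p2,b):
    o1,d1=ray(p1,a);o2,d2=ray(p2,b);d1=d1[0];d2=d2[0]
    s=np.linalg.lstsq(np.c_[d1,-d2],o2-o1,rcond=None)[0]
    A=o1+s[0]*d1;B=o2+s[1]*d2
    return (A+B)/2,np.linalg.norm(A-B)
def proj(p,X):
    K=np.array(p["camera_matrix"]);T=np.array(p["cam_to_world"])
    X=np.atleast_2d(X); c=(X-T[:3,3])@T[:3,:3]
    return np.c_[K[0,0]*c[:,0]/-c[:,2]+K[0,2],K[1,1]*-c[:,1]/-c[:,2]+K[1,2]]
def crop(im,x0,y0,x1,y1,k,name):
    c=cv2.resize(im[y0:y1,x0:x1],None,fx=k,fy=k,interpolation=cv2.INTER_CUBIC)
    cv2.imwrite(name,c)
E
python3 - <<'E'
from h import *
t=cv2.imread("pics/top0.png");s=cv2.imread("pics/scene0.png")
crop(t,355,125,515,225,5,"pics/c_tm.png")
crop(s,0,240,200,390,4,"pics/c_sm.png")
crop(t,165,140,345,250,4,"pics/c_tt.png")
E
```

```text
(no output)
```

View pics/c_tm.png

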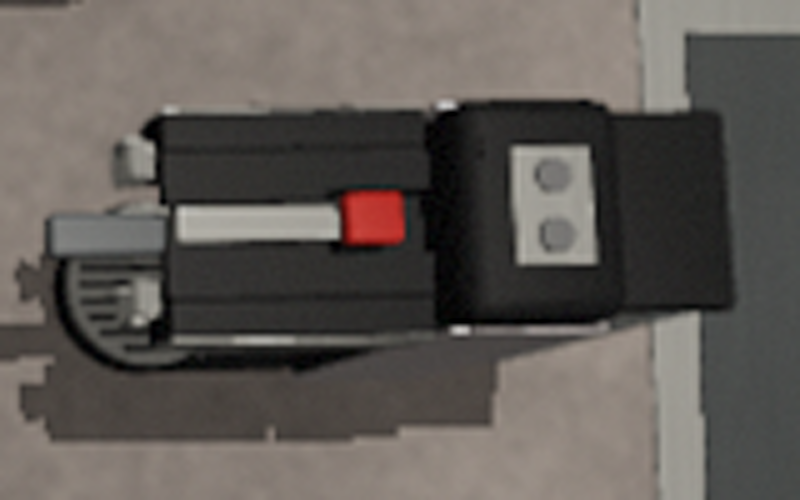

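View pics/c_sm.png

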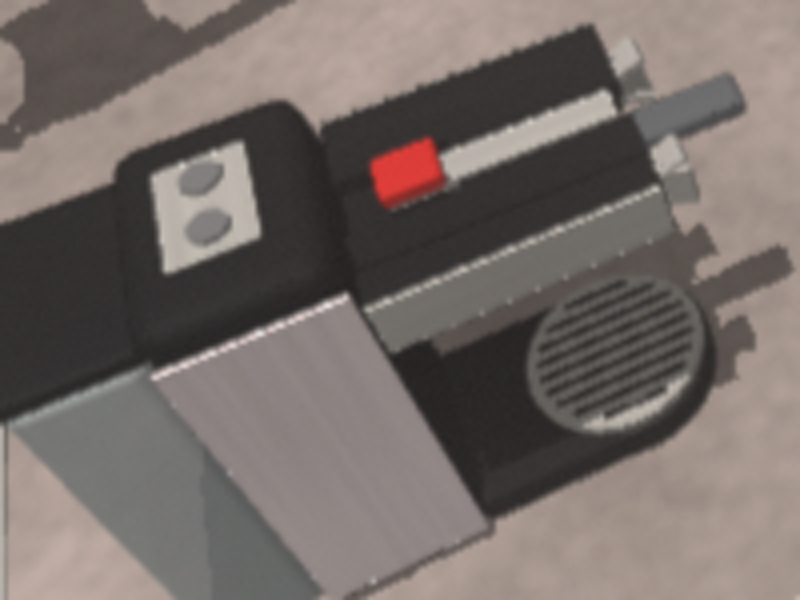

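View pics/c_tt.png

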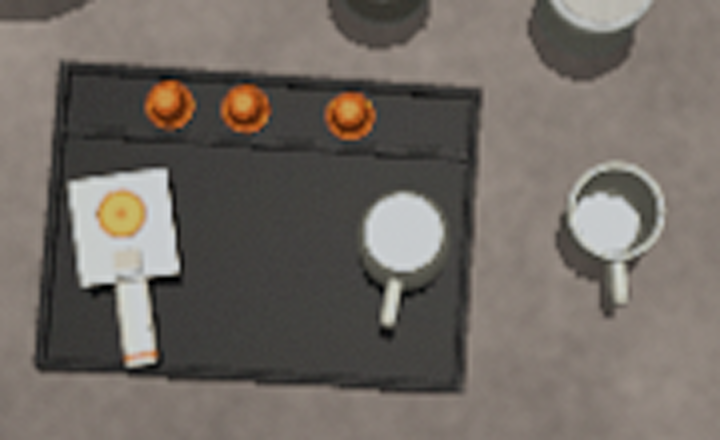

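```bash
cat >> h.py <<'E'
def loadcams():
    from bench import env
    return {n:env.camera_params(n) for n in ["scene","top"]}
E
python3 - <<'E'
from h import *
C=loadcams()
t=cv2.imread("pics/top0.png");s=cv2.imread("pics/scene0.png")
T=lambda x,y:(355+x/5-.4,125+y/5-.4)
S=lambda x,y:(0+x/4-.4,240+y/4-.4)
TT=lambda x,y:(165+x/4-.4,140+y/4-.4)
P=lambda uv,z,c="top":np.round(plane(C[c],uv,z)[0],4)
# red pad
for c,im in(("top",t),("scene",s)):
    h=cv2.cvtColor(im,cv2.COLOR_BGR2HSV);m=cv2.inRange(h,(0,150,150),(6,255,255))|cv2.inRange(h,(174,150,150),(180,255,255))
    n,l,st,ce=cv2.connectedComponentsWithStats(m)
    for i in range(1,n):
        if st[i,4]>30: print(c,st[i],ce[i],P(ce[i],.24,c))
print("pad crop",P(T(374,218),.24),P(S(408,168),.24,"scene"))
print("pad edges",[P(T(x,218),.24) for x in(343,405)],[P(T(374,y),.24) for y in(191,244)])
print("lever mid",P(T(178,222),.236),P(T(338,223),.236))
print("head corners",[P(T(*q),.228) for q in((163,113),(432,111),(170,333),(435,330))])
print("handle tip",[P(T(*q),.206) for q in((48,218),(50,247),(168,218),(168,250))])
print("handle tip sc",[P(S(*q),.206,"scene") for q in((727,75),(745,98),(632,112),(650,133))])
print("tower top",[P(T(*q),.262) for q in((437,105),(607,103),(440,322),(612,322))])
# grate scene extremes
pts=[(528,365),(540,322),(570,292),(620,276),(665,280),(697,310),(703,345),(690,378),(640,412),(590,415)]
G=np.array([P(S(*q),.032,"scene") for q in pts[:7]])
A=np.c_[2*G[:,:2],np.ones(len(G))];r=np.linalg.lstsq(A,(G[:,:2]**2).sum(1),rcond=None)[0]
print("grate",r[:2],np.sqrt(r[2]+r[0]**2+r[1]**2))
# tray outer corners at rim .014
cs=[P(TT(*q),.014) for q in((61,62),(480,90),(462,390),(38,368))];print("tray",cs,np.mean(cs,0))
print("white plate corners z.042",[P(TT(*q),.042) for q in((66,182),(166,168),(181,273),(84,288))])
print("capsule c",P(TT(122,214),.044),"handle tip",P(TT(141,363),.042),[P(TT(*q),.042) for q in((124,366),(158,360))])
print("cup rim",P(TT(616,208),.075),[P(TT(*q),.075) for q in((567,210),(665,210),(616,162),(616,257))], "handle",P(TT(620,303),.062))
E
```

```text
top [147  86  16  15 176] [154.51704545  92.77840909] [0.7871 0.4519 0.24  ]
top [424 164  12   9  94] [429.61702128 168.03191489] [ 0.5976 -0.2541  0.24  ]
scene [454 270  25  24 465] [466.17204301 281.27741935] [0.924  0.3498 0.24  ]
scene [ 93 275  17  15 174] [100.98850575 281.87931034] [ 0.6015 -0.2563  0.24  ]
pad crop [ 0.5971 -0.2535  0.24  ] [ 0.6014 -0.2552  0.24  ]
pad edges [array([ 0.597 , -0.2375,  0.24  ]), array([ 0.5973, -0.2695,  0.24  ])] [array([ 0.6112, -0.2539,  0.24  ]), array([ 0.5836, -0.2531,  0.24  ])]
lever mid [ 0.5949 -0.1536  0.236 ] [ 0.5951 -0.2364  0.236 ]
head corners [array([ 0.6539, -0.1496,  0.228 ]), array([ 0.6563, -0.2909,  0.228 ]), array([ 0.5386, -0.1507,  0.228 ]), array([ 0.5412, -0.2884,  0.228 ])]
handle tip [array([ 0.6024, -0.0941,  0.206 ]), array([ 0.5869, -0.0949,  0.206 ]), array([ 0.6029, -0.1579,  0.206 ]), array([ 0.5858, -0.1575,  0.206 ])]
handle tip sc [array([ 0.5876, -0.0993,  0.206 ]), array([ 0.6071, -0.0958,  0.206 ]), array([ 0.5882, -0.1505,  0.206 ]), array([ 0.6061, -0.1461,  0.206 ])]
tower top [array([ 0.6508, -0.2781,  0.262 ]), array([ 0.6527, -0.3649,  0.262 ]), array([ 0.5404, -0.2758,  0.262 ]), array([ 0.5411, -0.3626,  0.262 ])]
grate [ 0.59842731 -0.20192302] 0.049978517286210694
tray [array([0.6765, 0.4338, 0.014 ]), array([0.6574, 0.1077, 0.014 ]), array([0.4236, 0.121 , 0.014 ]), array([0.4388, 0.4449, 0.014 ])] [0.549075 0.27685  0.014   ]
white plate corners z.042 [array([0.5782, 0.4213, 0.042 ]), array([0.5894, 0.3464, 0.042 ]), array([0.5098, 0.3335, 0.042 ]), array([0.498 , 0.4058, 0.042 ])]
capsule c [0.5539 0.3783 0.044 ] handle tip [0.4421 0.362  0.042 ] [array([0.4398, 0.3746, 0.042 ]), array([0.4444, 0.3494, 0.042 ])]
cup rim [0.557  0.0097 0.075 ] [array([0.5552, 0.046 , 0.075 ]), array([ 0.5558, -0.0266,  0.075 ]), array([0.5913, 0.0095, 0.075 ]), array([0.5206, 0.0099, 0.075 ])] handle [0.4877 0.0054 0.062 ]
```

```bash
cat >> h.py <<'E'
from scipy.spatial.transform import Rotation as Rn
def down(psi): return [np.pi,0,psi]
def side(a,yaw=0.0):
    # tool z forward (yaw dir) tilted down by a; tool x = right
    f=np.array([np.cos(yaw),np.sin(yaw),0]);r=np.array([np.sin(yaw),-np.cos(yaw),0]);u=np.array([0,0,1.])
    z=np.cos(a)*f-np.sin(a)*u; x=r; y=np.cross(z,x)
    return Rn.from_matrix(np.c_[x,y,z]).as_euler('xyz').tolist()
E
python3 - <<'E'
from h import *
from bench import env
from numpy import pi
def t(n,p,o):
    q=env.solve_ik(p,o);print(n,None if q is None else np.round(q,2))
t("view",[.598,-.12,.40],down(0))
t("press",[.599,-.255,.231],down(0))
t("handle",[.598,-.105,.18],down(0.015))
t("out",[.598,.04,.18],down(0.015))
t("tray",[.464,.277,.02],down(pi/2-.05))
t("white",[.459,.363,.019],down(pi/2+.16))
t("insert0",[.598,.04,.18],down(0.015))
for a in (0,.3,.5,.7,.9):
    z=.05
    g=np.array([.557-.063,.006,z]);f=np.array([np.cos(a),0,-np.sin(a)])
    t(f"cup{a}",g+.0187*f,side(a,.06)); g=np.array([.598-.063,-.2,z+.032]); t(f"grate{a}",g+.0187*f,side(a,0))
    g=np.array([.598-.063,-.2,z+.032]); t(f"grate-.4",g+.0187*f,side(a,-.4))
E
```

```text
view [-0.38  0.32  1.05 -0.    1.77 -0.38]
press [-0.57  0.44  1.27 -0.    1.43 -0.57]
handle [-0.36  0.4   1.47 -0.    1.28 -0.37]
out [-0.12  0.38  1.49 -0.    1.27 -0.13]
tray [ 0.33  0.48  1.8  -0.    0.86 -1.19]
white [ 0.48  0.54  1.69 -0.    0.91 -1.25]
insert0 [-0.12  0.38  1.49 -0.    1.27 -0.13]
cup0 None
grate0 [-1.19  1.13  2.42  1.92  1.72 -1.95]
grate-.4 [-0.76  1.25  2.52  2.71  2.15 -1.82]
cup0.3 None
grate0.3 [-1.14  0.79  2.47  2.03  1.32 -1.68]
grate-.4 [-0.73  0.85  2.57  2.82  1.54 -1.66]
cup0.5 None
grate0.5 [-1.06  0.57  2.42  2.    1.   -1.41]
grate-.4 [-0.7   0.57  2.51  2.83  1.01 -1.55]
cup0.7 None
grate0.7 [-0.95  0.4   2.33  1.81  0.7  -1.04]
grate-.4 [-0.67  0.38  2.4   2.73  0.53 -1.38]
cup0.9 [-0.42  0.31  2.45  2.23  0.37 -1.08]
grate0.9 [-0.84  0.33  2.2   1.33  0.5  -0.45]
grate-.4 None
```

```bash
cat >> h.py <<'E'
def sideflip(a,yaw=0.0):
    R=Rn.from_euler('xyz',side(a,yaw)).as_matrix()@np.diag([-1,-1,1]); return Rn.from_matrix(R).as_euler('xyz').tolist()
def fwd(a,yaw): return np.array([np.cos(a)*np.cos(yaw),np.cos(a)*np.sin(yaw),-np.sin(a)])
E
python3 - <<'E'
from h import *
from bench import env
ax=np.array([.557,.0097,0]);gc=np.array([.598,-.202,.032])
for fn in(side,sideflip):
  for a in (.7,.8,.9,1.0,1.1):
    for y in(-.3,-.15,.06,.3):
      d=np.array([np.cos(.06),np.sin(.06),0])
      g=ax-.063*d+[0,0,.052]; q=env.solve_ik(g+.0187*fwd(a,y),fn(a,y))
      if q is not None: print(fn.__name__,a,y,"cup",np.round(q,2))
    for y in (-.6,-.3,0,.2):
      dc=np.array([np.cos(y),np.sin(y),0])
      q=env.solve_ik(gc-.063*dc+[0,0,.052]+.0187*fwd(a,y),fn(a,y))
      if q is not None: print(fn.__name__,a,y,"   grate",np.round(q,2))
E
```

```text
side 0.7 -0.3 cup [-0.12  0.47  2.54  3.35  0.74 -1.61]
side 0.7 0.3 cup [-0.72  0.47  2.55  2.03  0.81 -1.43]
side 0.7 -0.6    grate [-0.4   0.39  2.35  3.47  0.48 -1.74]
side 0.7 -0.3    grate [-0.72  0.37  2.4   2.51  0.55 -1.29]
side 0.7 0    grate [-0.96  0.4   2.32  1.8   0.7  -1.03]
side 0.7 0.2    grate [-1.04  0.44  2.22  1.46  0.81 -0.92]
side 0.8 -0.3 cup [-0.14  0.38  2.48  3.39  0.49 -1.67]
side 0.8 -0.15 cup [-0.28  0.37  2.52  2.97  0.52 -1.51]
side 0.8 0.06 cup [-0.47  0.37  2.53  2.43  0.57 -1.34]
side 0.8 0.3 cup [-0.64  0.38  2.49  1.91  0.64 -1.19]
side 0.8 -0.6    grate [-0.41  0.34  2.28  3.63  0.28 -1.91]
side 0.8 -0.3    grate [-0.69  0.32  2.33  2.3   0.36 -1.04]
side 0.8 0    grate [-0.9   0.35  2.27  1.6   0.58 -0.77]
side 0.8 0.2    grate [-0.98  0.4   2.17  1.31  0.73 -0.71]
side 0.9 -0.3 cup [-0.15  0.32  2.41  3.5   0.27 -1.8 ]
side 0.9 -0.15 cup [-0.26  0.31  2.44  2.89  0.28 -1.42]
side 0.9 0.06 cup [-0.42  0.3   2.45  2.21  0.37 -1.06]
side 0.9 0.3 cup [-0.56  0.32  2.42  1.7   0.5  -0.89]
side 0.9 -0.3    grate [-0.66  0.29  2.26  1.77  0.22 -0.49]

[... 1986 characters left out ...]
.5   2.7 ]
sideflip 0.9 0.2    grate [-0.92  0.37  2.12  1.13  0.67  2.66]
sideflip 1.0 0.06 cup [-0.38  0.27  2.37  1.69  0.23  2.65]
sideflip 1.0 0.3 cup [-0.5   0.28  2.35  1.36  0.41  2.66]
sideflip 1.0 -0.3    grate [-0.63  0.28  2.18  0.92  0.22 -2.76]
sideflip 1.0 0    grate [-0.79  0.31  2.13  0.99  0.48  3.07]
sideflip 1.0 0.2    grate [-0.87  0.35  2.06  0.91  0.64  2.92]
sideflip 1.1 0.06 cup [-0.34  0.26  2.29  0.87  0.23 -2.79]
sideflip 1.1 -0.6    grate [-0.45  0.31  2.07 -0.22  0.31 -1.22]
sideflip 1.1 -0.3    grate [-0.61  0.29  2.1   0.43  0.33 -2.26]
sideflip 1.1 0    grate [-0.74  0.31  2.06  0.68  0.51 -2.87]
sideflip 1.1 0.2    grate [-0.81  0.35  2.    0.69  0.65 -3.1 ]
```

Run:
```python
from h import *
from bench import env
import pickle
env.reach([.598,-.16,.36],down(0)); env.gripper_close(60)
p=env.camera_params("wrist");im=env.snapshot("wrist")
cv2.imwrite("pics/w1.png",im[:,:,::-1]);pickle.dump(p,open("w1.pkl","wb"))
s=env.read_state();print(s["t"],s["tool_pos"],s["grip_width"],s["force"])
```

```text
2.7917 [ 0.59802263 -0.15992063  0.36003918] 0.001351412368226389 [-0.88409221  0.35770577  0.2032449 ]
```

View pics/w1.png

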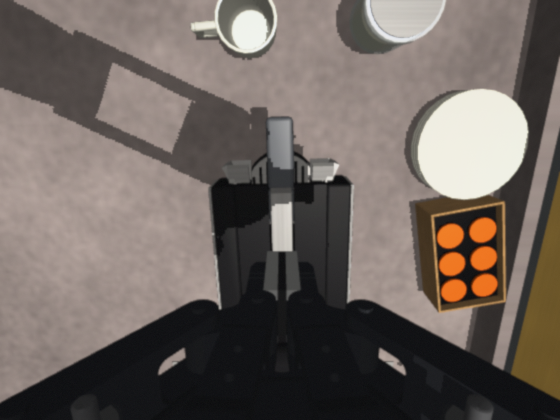

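Run:
```python
from h import *
im=cv2.imread("pics/w1.png")
crop(im,200,105,365,275,4,"pics/w1c.png")
```

```text
(no output)
```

View pics/w1c.png

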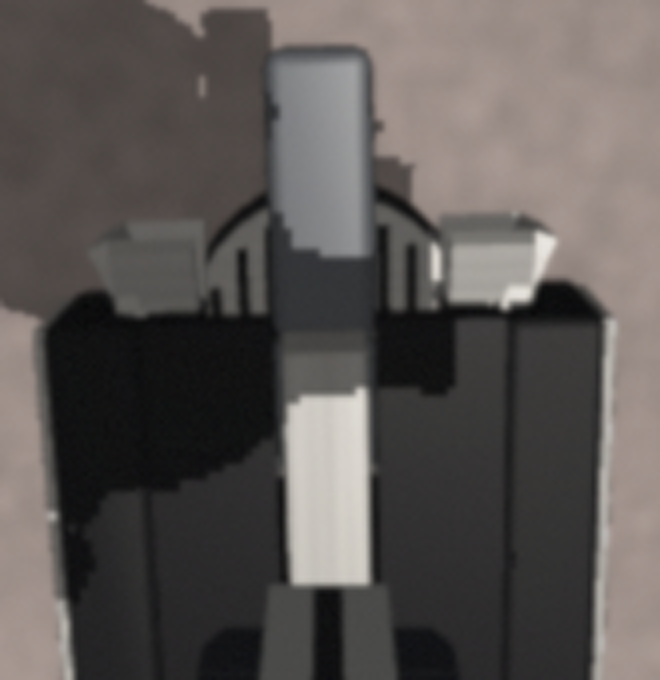

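Run:
```python
from h import *
import pickle
p=pickle.load(open("w1.pkl","rb"))
W=lambda x,y:(200+x/4-.4,105+y/4-.4)
P=lambda uv,z:np.round(plane(p,uv,z)[0],4)
print("lever",[ (P(W(a,y),.236)+P(W(b,y),.236))/2 for a,b,y in((284,373,350),(287,370,470),(289,372,570))])
print("groove",[P(W(x,y),.228) for x,y in((145,480),(155,640),(513,330),(506,640))])
print("handle",[(P(W(a,y),.206)+P(W(b,y),.206))/2 for a,b,y in((268,370,70),(270,374,240),(274,377,320))],"tip",P(W(320,48),.206))
print("handle edges",[P(W(x,150),.206) for x in(268,372)])
print("head front",P(W(60,325),.228),P(W(605,318),.228))
print("sides",[P(W(x,y),.228) for x,y in((42,330),(65,630),(612,330),(596,630))])
print("guides",[P(W(x,y),.21) for x,y in((95,245),(205,225),(442,215),(555,235))])
K=p
for q,z in(((247,23),.075),((193,27),.062)): print("cup",P(q,z))
```

```text
lever [array([ 0.5979, -0.1545,  0.236 ]), array([ 0.5979, -0.1805,  0.236 ]), array([ 0.59835, -0.2033 ,  0.236  ])]
groove [array([ 0.5581, -0.1857,  0.228 ]), array([ 0.5588, -0.2239,  0.228 ]), array([ 0.6366, -0.1522,  0.228 ]), array([ 0.6379, -0.224 ,  0.228 ])]
handle [array([ 0.59585, -0.1002 ,  0.206  ]), array([ 0.59645, -0.1369 ,  0.206  ]), array([ 0.59725, -0.1552 ,  0.206  ])] tip [ 0.5961 -0.0957  0.206 ]
handle edges [array([ 0.5847, -0.1172,  0.206 ]), array([ 0.6074, -0.1172,  0.206 ])]
head front [ 0.5416 -0.1511  0.228 ] [ 0.6558 -0.1496  0.228 ]
sides [array([ 0.5378, -0.1522,  0.228 ]), array([ 0.5387, -0.2215,  0.228 ]), array([ 0.6574, -0.1522,  0.228 ]), array([ 0.6581, -0.2215,  0.228 ])]
guides [array([ 0.5466, -0.1374,  0.21  ]), array([ 0.5709, -0.133 ,  0.21  ]), array([ 0.6227, -0.1308,  0.21  ]), array([ 0.6476, -0.1352,  0.21  ])]
cup [0.5584 0.0035 0.075 ]
cup [0.4933 0.002  0.062 ]
```

Run:
```python
from h import *
from bench import env
env.reach([.599,-.256,.255],down(0.015))
s=env.read_state();print(s["t"],s["tool_pos"],s["force"])
for z in(.243,.238,.2345,.2315,.2305):
    env.move_straight([.599,-.256,z],velocity=.05)
    s=env.read_state();print(z,s["tool_pos"].round(4),s["force"].round(2))
env.hold(.2)
s=env.read_state();print(s["tool_pos"].round(4),s["force"].round(2))
env.move_straight([.599,-.256,.27],velocity=.15)
env.reach([.598,-.10,.36],down(0.015))
import pickle
p=env.camera_params("wrist");im=env.snapshot("wrist")
cv2.imwrite("pics/w2.png",im[:,:,::-1]);pickle.dump(p,open("w2.pkl","wb"))
print(env.read_state()["t"])
env.ungrasp()
```

```text
3.4167 [ 0.59935119 -0.2557545   0.25585663] [-0.32686212  0.80554535  0.4304474 ]
0.243 [ 0.5991 -0.2552  0.2433] [-0.57 -0.08  0.51]
0.238 [ 0.5994 -0.256   0.2383] [0.85 0.85 2.92]
0.2345 [ 0.5994 -0.257   0.2351] [ 1.33 -3.76  3.94]
0.2315 [ 0.5994 -0.2573  0.2321] [ 1.89 -4.98  5.01]
0.2305 [ 0.5994 -0.2575  0.2313] [ 1.54 -5.23  5.48]
[ 0.5994 -0.2575  0.2314] [ 0.79 -5.09  4.64]
6.225
```

View pics/w2.png

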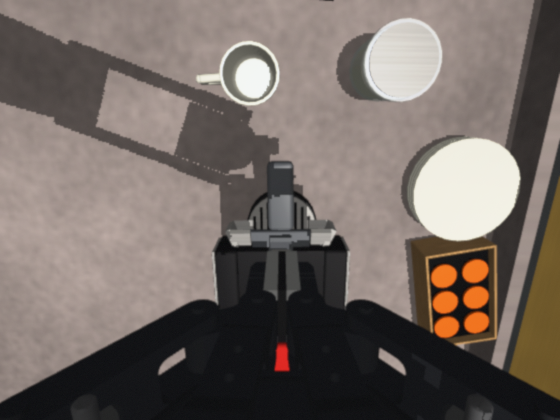

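Run:
```python
from h import *
import pickle
p=pickle.load(open("w2.pkl","rb"))
im=cv2.imread("pics/w2.png");crop(im,205,150,360,270,5,"pics/w2c.png")
P=lambda uv,z:np.round(plane(p,uv,z)[0],4)
print(P((280,161.5),.206),P((268.5,180),.206),P((293,180),.206))
print("cup",P((249.5,73),.075),[P(q,.075) for q in((220,73),(279,73),(249.5,42),(249.5,104))],P((198,79),.062))
```

```text
[ 0.5953 -0.0746  0.206 ] [ 0.5852 -0.0914  0.206 ] [ 0.6072 -0.0911  0.206 ]
cup [0.5573 0.0089 0.075 ] [array([0.5223, 0.0084, 0.075 ]), array([0.5922, 0.0094, 0.075 ]), array([0.5577, 0.0423, 0.075 ]), array([ 0.5568, -0.0262,  0.075 ])] [0.4928 0.0022 0.062 ]
```

View pics/w2c.png

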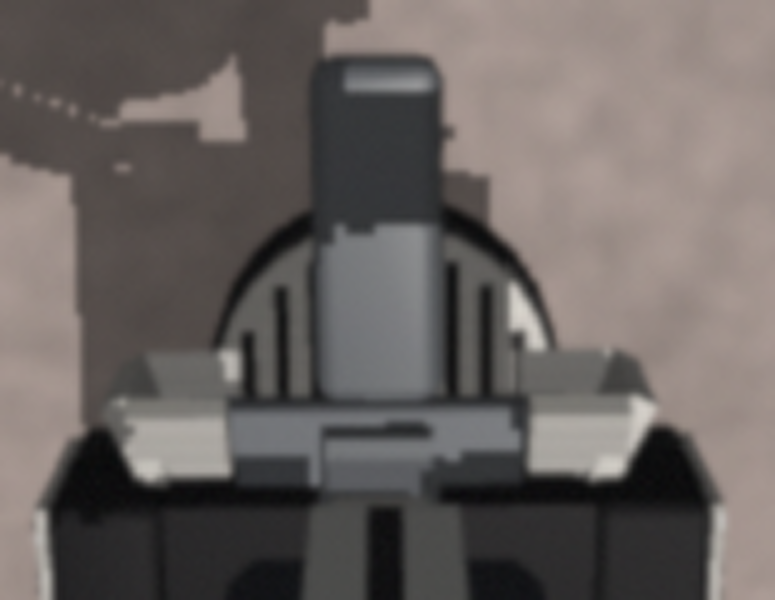

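Run:
```python
from h import *
from bench import env
env.reach([.5963,-.103,.26],down(0.015))
env.move_straight([.5963,-.103,.181],velocity=.12)
env.gripper_close(80)
s=env.read_state();print(s["t"],s["tool_pos"].round(4),s["eef_rot"].round(3),s["force"].round(2),s["wrist_torque"].round(2),s["grip_width"])
env.move_straight([.5963-.015*.06,-.043,.181],velocity=.08)
s=env.read_state();print(s["t"],s["tool_pos"].round(4),s["force"].round(2),s["wrist_torque"].round(2),s["grip_width"])
env.move_straight([.5963-.015*.14,.037,.182],velocity=.12)
s=env.read_state();print(s["t"],s["tool_pos"].round(4),s["force"].round(2),s["wrist_torque"].round(2),s["grip_width"])
for n in("scene","wrist"): cv2.imwrite(f"pics/{n}3.png",env.snapshot(n)[:,:,::-1])
```

```text
8.8917 [ 0.5964 -0.103   0.1813] [ 3.141 -0.     0.015] [-0.74  0.97  1.68] [-0.04  0.06  0.07] 0.2657138151441068
9.7917 [ 0.5953 -0.0424  0.1809] [0.09 1.18 0.5 ] [ 0.05 -0.04  0.04] 0.2644670968705215
10.6083 [0.5942 0.0366 0.1819] [-0.14 -0.42 -1.5 ] [0.14 0.04 0.04] 0.2652508457796924
```

View pics/scene3.png

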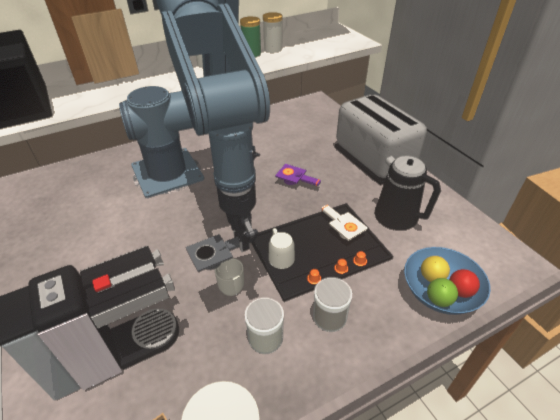

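View pics/wrist3.png

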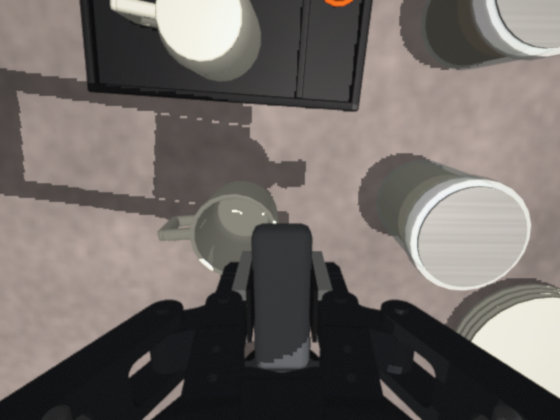

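Run:
```python
from h import *
from bench import env
C=loadcams()
TT=lambda x,y:(165+x/4-.4,140+y/4-.4)
print("mug",plane(C["top"],TT(403,232),.081),plane(C["top"],TT(386,326),.06))
yaw=-.05;psi=np.pi/2+yaw
ax=np.array([np.cos(yaw),np.sin(yaw)]);o=np.array([.543,.274]);g=o-.076*ax
print(g)
env.reach([g[0],g[1],.25],down(psi))
env.move_straight([g[0],g[1],.05],velocity=.18)
env.move_straight([g[0],g[1],.0225],velocity=.06)
s=env.read_state();print(s["t"],s["tool_pos"].round(4),s["force"].round(2),s["wrist_torque"].round(2))
for n in("scene","wrist"): cv2.imwrite(f"pics/{n}4.png",env.snapshot(n)[:,:,::-1])
```

```text
mug [[0.53732978 0.16673962 0.081     ]] [[0.46970794 0.17894796 0.06      ]]
[0.46709498 0.27779842]
13.6583 [0.4669 0.2778 0.0221] [-0.02  0.45 -1.25] [-0.    0.11 -0.03]
```

Run:
```python
from h import *
im=cv2.imread("pics/scene4.png");crop(im,220,160,420,310,4,"pics/s4c.png")
```

```text
(no output)
```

View pics/s4c.png

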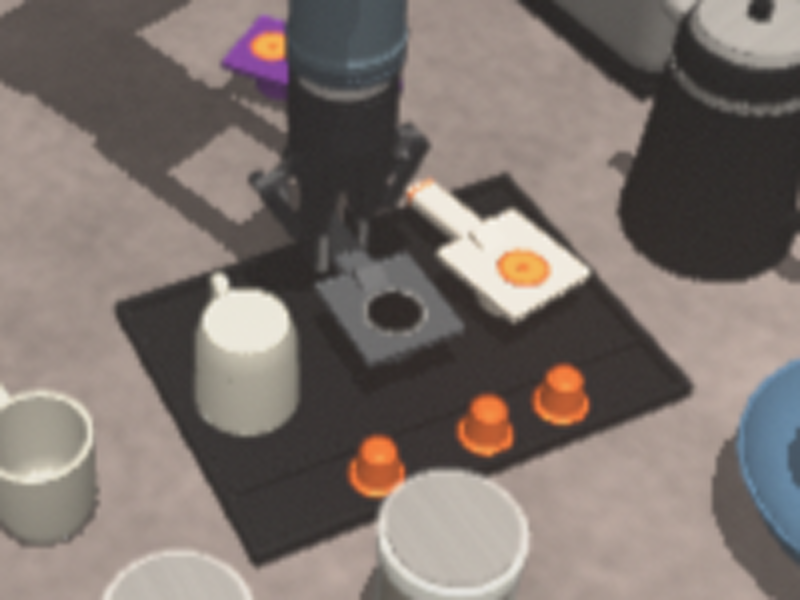

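View pics/wrist4.png

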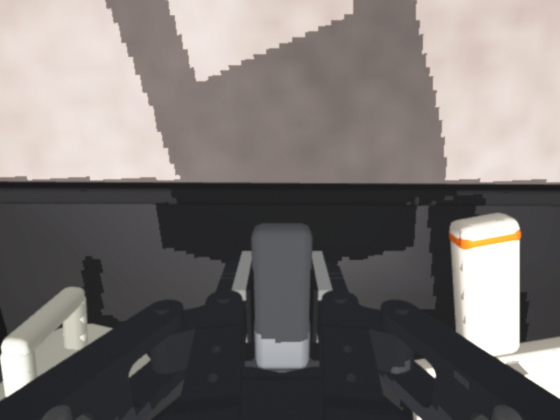

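Run:
```python
from h import *
from bench import env
import pickle
x,y=.46709,.2778
z=.0225
while z>.0145:
    z-=.0015; env.move_straight([x,y,z],velocity=.04)
    s=env.read_state();print(round(z,4),s["tool_pos"][2].round(4),s["force"].round(2),s["wrist_torque"].round(2))
    if s["force"][2]>2.5: break
env.ungrasp()
env.move_straight([x,y,.11],velocity=.2)
env.reach([.42,.355,.26],down(np.pi/2+.16))
p=env.camera_params("wrist");im=env.snapshot("wrist")
cv2.imwrite("pics/w5.png",im[:,:,::-1]);pickle.dump(p,open("w5.pkl","wb"))
print(env.read_state()["t"])
```

```text
0.021 0.0211 [ 0.05 -0.6  -0.69] [0.01 0.06 0.05]
0.0195 0.0194 [-0.26 -0.01 -1.98] [-0.01  0.14 -0.03]
0.018 0.0179 [ 0.55 -0.05 -1.26] [0.07 0.07 0.06]
0.0165 0.0171 [-2.68 -0.85  4.83] [-0.1   0.2  -0.04]
16.7917
```

View pics/w5.png

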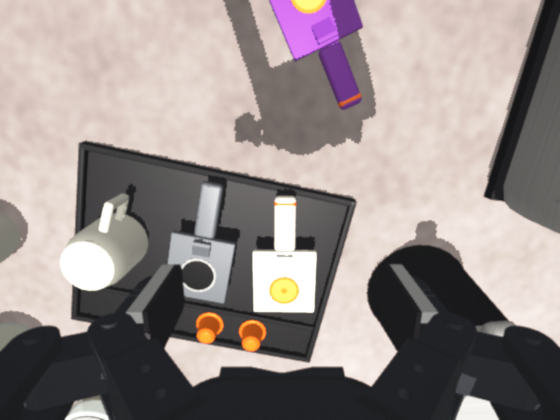

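Two things have the adapter's shape besides the grey one. One is white with an orange capsule and an orange handle end at (285,250) on the tray. The other is purple at (315,30) and off the tray. The white one fits the description, so I'll confirm it in a crop.

Run:
```python
from h import *
im=cv2.imread("pics/w5.png");crop(im,235,180,345,325,4,"pics/w5c.png")
```

```text
(no output)
```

View pics/w5c.png

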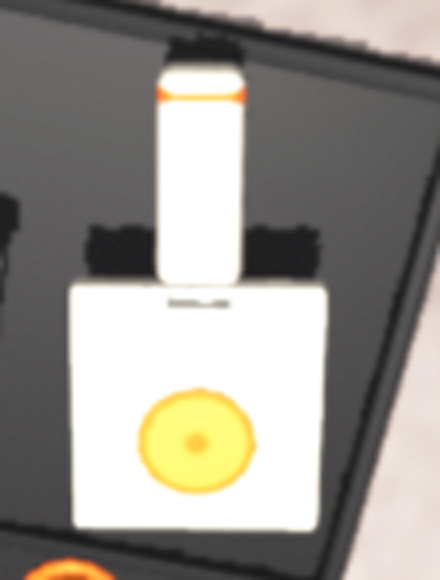

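Run:
```python
from h import *
import pickle
p=pickle.load(open("w5.pkl","rb"))
W=lambda x,y:(235+x/4-.4,180+y/4-.4)
P=lambda x,y,z=.042:plane(p,W(x,y),z)[0]
a,b,c,d=P(68,284),P(329,286),P(319,530),P(75,530)
print(np.round([a,b,c,d],4),np.linalg.norm(a-b),np.linalg.norm(b-c))
o=(a+b+c+d)/4;print("o",o)
ax=((c+d)-(a+b))/2;print("yaw",np.arctan2(ax[1],ax[0]));l=b-a;print("yaw2",np.arctan2(l[1],l[0])+np.pi/2, np.arctan2(-l[1],-l[0])-np.pi/2)
t=(P(160,70)+P(244,70))/2;e=(P(157,280)+P(242,280))/2
tip=P(201,60);print("tip",tip,np.linalg.norm(tip-o));h=e-t;print("hyaw",np.arctan2(h[1],h[0]),"o from handle",tip[:2]+.105*h[:2]/np.linalg.norm(h[:2]), P(160,200),P(243,200))
```

```text
[[0.5106 0.3332 0.042 ]
 [0.4991 0.408  0.042 ]
 [0.5796 0.4203 0.042 ]
 [0.5917 0.3463 0.042 ]] 0.07568916291204907 0.08145143166033769
o [0.54527839 0.3769252  0.042     ]
yaw 0.15617358928677594
yaw2 3.2941913443157027 -2.9889939628638835
tip [0.43829095 0.36038812 0.042     ] 0.10825796711993063
hyaw 0.15115192440612024 o from handle [0.54209377 0.3761987 ] [0.48072275 0.3555253  0.042     ] [0.47694541 0.3788262  0.042     ]
```

Run:
```python
from h import *
from bench import env
psi=np.pi/2+.154
env.reach([.4556,.3630,.10],down(psi))
env.move_straight([.4556,.3630,.0195],velocity=.12)
env.gripper_close(80)
s=env.read_state();print(s["t"],s["tool_pos"].round(4),s["eef_rot"].round(3),s["force"].round(2),s["wrist_torque"].round(2),s["grip_width"])
env.move_straight([.4556,.3630,.05],velocity=.08)
p=env.camera_params("wrist")
cv2.imwrite("pics/w6.png",env.snapshot("wrist")[:,:,::-1])
import pickle;pickle.dump(p,open("w6.pkl","wb"))
env.move_straight([.4556,.3630,.25],velocity=.2)
env.reach([.5963-.015*.18,.075,.25],down(.015))
s=env.read_state();print(s["t"],s["tool_pos"].round(4),s["force"].round(2),s["wrist_torque"].round(2))
p=env.camera_params("wrist")
cv2.imwrite("pics/w7.png",env.snapshot("wrist")[:,:,::-1]);cv2.imwrite("pics/s7.png",env.snapshot("scene")[:,:,::-1]);pickle.dump(p,open("w7.pkl","wb"))
```

```text
18.9 [0.4556 0.363  0.0198] [ 3.141 -0.     1.725] [-0.73 -0.61  2.46] [-0.04  0.06 -0.06] 0.26259049233753934
21.85 [0.5933 0.0758 0.2495] [-0.38  0.4  -2.61] [ 0.12 -0.    0.01]
```

View pics/w7.png

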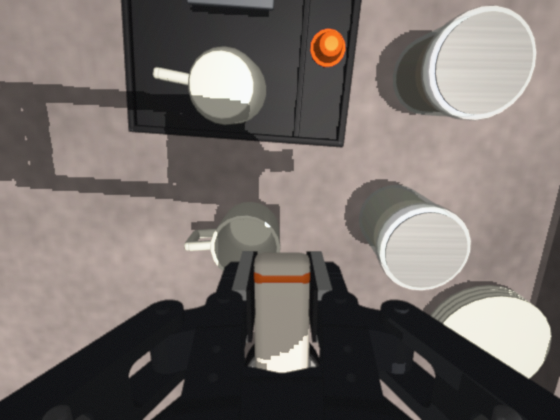

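View pics/s7.png

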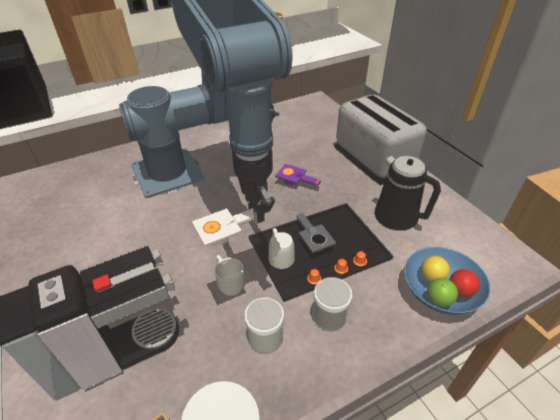

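Run:
```python
from h import *
from bench import env
L=lambda y:.5963-.015*(y+.103)
Z=.1848
def go(y,v,z=Z):
    env.move_straight([L(y),y,z],velocity=v)
    s=env.read_state();print(y,s["t"],s["tool_pos"].round(4),s["force"].round(2),s["wrist_torque"].round(2));return s
go(.075,.12)
go(0.01,.15)
for y in np.arange(-.005,-.081,-.015):
    s=go(round(y,4),.06)
    if abs(s["force"]).max()>10: break
```

```text
0.075 22.6417 [0.594  0.0753 0.1854] [ 0.78  0.47 -0.89] [ 0.07 -0.03 -0.03]
0.01 23.225 [0.5948 0.0101 0.1853] [-0.41  1.05 -0.94] [0.11 0.02 0.  ]
-0.005 23.625 [ 0.5948 -0.0051  0.1847] [-0.64 -0.   -2.15] [ 0.12 -0.02  0.02]
-0.02 24.025 [ 0.5951 -0.0205  0.1848] [ 0.39  0.32 -1.05] [ 0.15 -0.    0.01]
-0.035 24.425 [ 0.5953 -0.0355  0.1848] [ 0.18  0.07 -2.17] [ 0.11 -0.   -0.01]
-0.05 24.825 [ 0.5955 -0.0504  0.1848] [ 0.    0.87 -1.07] [ 0.17 -0.   -0.02]
-0.065 25.225 [ 0.5957 -0.0655  0.1847] [-0.52  0.76 -1.55] [ 0.15  0.04 -0.04]
-0.08 25.625 [ 0.5959 -0.0804  0.1848] [-1.04  0.4  -1.43] [ 0.1  -0.03 -0.03]
```

```bash
python3 - <<'E'
from h import *
from bench import env
L=lambda y:.5963-.015*(y+.103)
Z=.1848
for y in [-.09,-.096,-.1,-.103,-.105,-.107,-.1085,-.11,-.111]:
    env.move_straight([L(y),y,Z],velocity=.05)
    s=env.read_state();print(y,s["t"],s["tool_pos"].round(4),s["force"].round(2),s["wrist_torque"].round(2))
    if abs(s["force"]).max()>20: break
cv2.imwrite("pics/w8.png",env.snapshot("wrist")[:,:,::-1]);cv2.imwrite("pics/s8.png",env.snapshot("scene")[:,:,::-1]);cv2.imwrite("pics/t8.png",env.snapshot("top")[:,:,::-1])
E
python3 - <<'E'
import sys;sys.path.insert(0,'.')
from h import *
a=cv2.imread("pics/s8.png")[240:340,60:200];b=cv2.imread("pics/t8.png")[125:225,355:495]
cv2.imwrite("pics/c8.png",np.vstack([cv2.resize(a,None,fx=3,fy=3),cv2.resize(b,None,fx=3,fy=3)]))
E
```

```text
-0.09 25.975 [ 0.5961 -0.0905  0.1847] [ 0.35 -0.83 -2.77] [ 0.07 -0.04 -0.03]
-0.096 26.2417 [ 0.596  -0.0954  0.1846] [ 0.08  3.22 -3.2 ] [0.58 0.   0.02]
-0.1 26.4917 [ 0.5961 -0.0995  0.1846] [ 0.08  3.8  -3.57] [0.76 0.08 0.07]
-0.103 26.7417 [ 0.5962 -0.1026  0.1846] [-0.4   4.15 -3.36] [0.88 0.04 0.09]
-0.105 26.9917 [ 0.5962 -0.1046  0.1847] [ 0.71  5.27 -3.35] [0.85 0.01 0.06]
-0.107 27.2417 [ 0.5963 -0.1068  0.1847] [-0.87  5.17 -3.41] [0.84 0.05 0.05]
-0.1085 27.4917 [ 0.5965 -0.1091  0.185 ] [-0.05  2.5  -2.56] [0.43 0.03 0.04]
-0.11 27.7417 [ 0.5965 -0.1102  0.1849] [-0.02  3.29 -2.02] [0.66 0.03 0.01]
-0.111 27.9917 [ 0.5965 -0.1111  0.1849] [ 0.39  2.31 -1.59] [0.51 0.09 0.01]
```

View pics/c8.png

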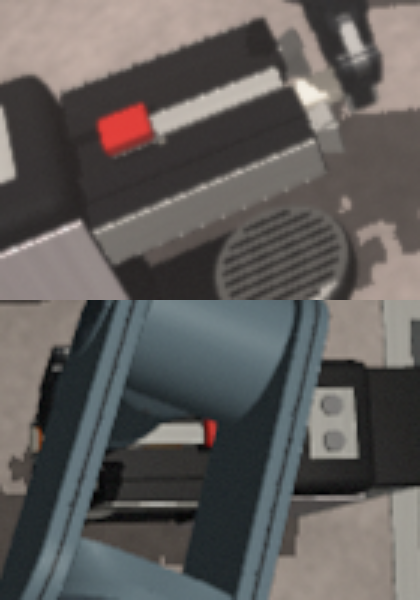

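Run:
```python
from h import *
from bench import env
L=lambda y:.5963-.015*(y+.103)
def go(y):
    env.move_straight([L(y),y,.1848],velocity=.03); env.hold(.15)
    s=env.read_state();print(y,s["t"],s["tool_pos"].round(4),s["force"].round(2),s["wrist_torque"].round(2));return s
for y in (-.1122,-.1132,-.1142,-.1152):
    s=go(y)
    if s["force"][1]>12: break
for y in (-.1125,-.1105,-.1095,-.1085):
    s=go(y)
    if s["force"][1]<-6: break
```

```text
-0.1122 28.5417 [ 0.5964 -0.1118  0.1848] [-0.41  4.31 -0.38] [0.92 0.04 0.13]
-0.1132 28.9417 [ 0.5962 -0.1119  0.1846] [-1.33  7.12 -1.43] [1.35 0.14 0.14]
-0.1142 29.3417 [ 0.596  -0.112   0.1846] [-0.59 10.75 -1.52] [1.65 0.14 0.15]
-0.1152 29.7417 [ 0.5959 -0.112   0.1845] [-0.98 13.57  0.09] [2.12 0.13 0.19]
-0.1125 30.1417 [ 0.5963 -0.1119  0.1847] [ 0.11  6.   -1.63] [1.07 0.05 0.14]
-0.1105 30.5417 [ 0.5965 -0.1108  0.1848] [ 0.05  3.24 -1.49] [ 0.58  0.04 -0.  ]
-0.1095 30.9417 [ 0.5964 -0.1096  0.1848] [-0.76  2.73 -1.31] [ 0.52  0.04 -0.  ]
-0.1085 31.3417 [ 0.5964 -0.109   0.1849] [-0.14 -0.18 -1.99] [0.   0.04 0.03]
```

Run:
```python
from h import *
from bench import env
import pickle
L=lambda y:.5963-.015*(y+.103)
env.ungrasp()
s=env.read_state();print(s["t"],s["tool_pos"].round(4),s["force"].round(2))
env.move_straight([L(-.105),-.105,.27],velocity=.2)
env.reach([.597,-.06,.36],down(.015))
p=env.camera_params("wrist");cv2.imwrite("pics/w9.png",env.snapshot("wrist")[:,:,::-1]);pickle.dump(p,open("w9.pkl","wb"))
cv2.imwrite("pics/s9.png",env.snapshot("scene")[:,:,::-1])
print(env.read_state()["t"])
im=cv2.imread("pics/w9.png");crop(im,205,180,360,330,4,"pics/w9c.png")
```

```text
31.975 [ 0.5964 -0.1085  0.1848] [-0.62 -0.14  1.22]
33.1333
```

View pics/w9.png

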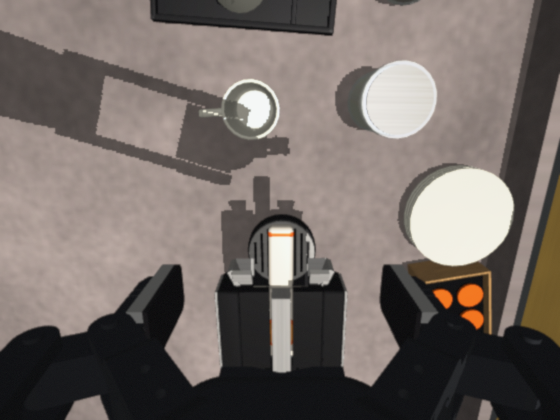

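View pics/s9.png

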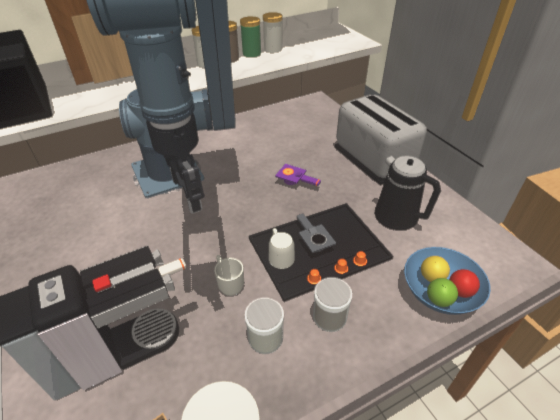

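View pics/w9c.png

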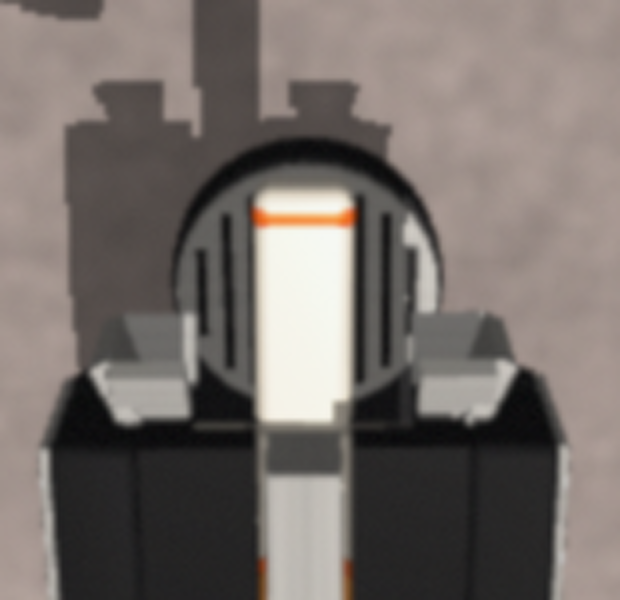

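Run:
```python
from h import *
import pickle
p=pickle.load(open("w9.pkl","rb"))
W=lambda x,y:(205+x/4-.4,180+y/4-.4)
P=lambda x,y,z:plane(p,W(x,y),z)[0]
print("tip",P(305,187,.206))
G=np.array([P(x,y,.032) for x,y in((180,290),(190,245),(215,208),(250,180),(360,180),(400,208),(425,245),(435,290),(225,385))])
A=np.c_[2*G[:,:2],np.ones(len(G))];r=np.linalg.lstsq(A,(G[:,:2]**2).sum(1),rcond=None)[0]
print("grate",r[:2],np.sqrt(r[2]+r[0]**2+r[1]**2))
im=cv2.imread("pics/w9.png");crop(im,190,70,290,150,6,"pics/w9d.png")
```

```text
tip [ 0.59627348 -0.09454809  0.206     ]
grate [ 0.59816409 -0.20148424] 0.04923646193670731
```

View pics/w9d.png

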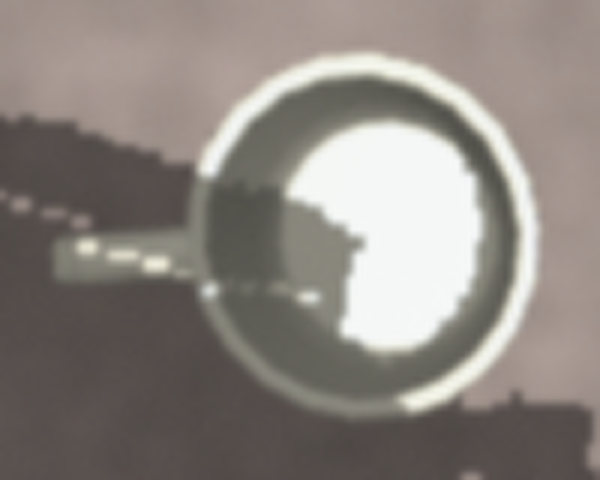

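Run:
```python
from h import *
from bench import env
import pickle
p=pickle.load(open("w9.pkl","rb"))
W=lambda x,y:(190+x/6-.4,70+y/6-.4)
P=lambda x,y,z:plane(p,W(x,y),z)[0]
G=np.array([P(x,y,.075) for x,y in((366,52),(366,417),(538,235),(192,235),(245,110),(490,110),(245,362),(490,365))])
A=np.c_[2*G[:,:2],np.ones(len(G))];r=np.linalg.lstsq(A,(G[:,:2]**2).sum(1),rcond=None)[0]
print("cup",r[:2],np.sqrt(r[2]+r[0]**2+r[1]**2))
t=P(54,261,.062);print("tip",t,"edges",P(70,240,.062),P(70,284,.062));d=r[:2]-t[:2];print(np.linalg.norm(d),np.arctan2(d[1],d[0]))
m=(P(150,243,.062)+P(150,280,.062))/2;print(m, np.arctan2(*(r[:2]-m[:2])[::-1]))
for a in(.6,.7,.75,.8,.9):
  for yw in (0,.08,.15):
    for f in (side,sideflip):
      c=np.array([*r[:2],0]);dd=np.array([np.cos(.08),np.sin(.08),0])
      g=c-.063*dd+[0,0,.048]
      q=env.solve_ik(g+.0187*fwd(a,yw),f(a,yw)); q2=env.solve_ik(g-.07*fwd(a,yw),f(a,yw))
      print(a,yw,f.__name__,None if q is None else q.round(2),None if q2 is None else q2.round(2))
```

```text
cup [0.5575243  0.00836253] 0.035298242921199534
tip [0.49055243 0.00292437 0.062     ] edges [0.4941446  0.00722671 0.062     ] [ 0.49366984 -0.00170383  0.062     ]
0.06719230229148515 0.08102292760346665
[0.51074507 0.00313485 0.062     ] 0.11129034375028402
0.6 0 side None None
0.6 0 sideflip None None
0.6 0.08 side None None
0.6 0.08 sideflip None None
0.6 0.15 side None None
0.6 0.15 sideflip None None
0.7 0 side None None
0.7 0 sideflip None None
0.7 0.08 side None None
0.7 0.08 sideflip None None
0.7 0.15 side None None
0.7 0.15 sideflip None None
0.75 0 side [-0.45  0.43  2.57  2.63  0.7  -1.48] None
0.75 0 sideflip [-0.45  0.43  2.57  2.63  0.7   1.66] None
0.75 0.08 side [-0.52  0.43  2.57  2.45  0.71 -1.45] None
0.75 0.08 sideflip [-0.52  0.43  2.57  2.45  0.71  1.69] None
0.75 0.15 side [-0.58  0.43  2.56  2.3   0.71 -1.42] None
0.75 0.15 sideflip [-0.58  0.43  2.56  2.3   0.71  1.73] None
0.8 0 side [-0.43  0.38  2.53  2.58  0.57 -1.4 ] None
0.8 0 sideflip [-0.43  0.38  2.53  2.58  0.57  1.74] None
0.8 0.08 side [-0.49  0.38  2.53  2.39  0.59 -1.35] None
0.8 0.08 sideflip [-0.49  0.38  2.53  2.39  0.59  1.79] None
0.8 0.15 side [-0.55  0.39  2.52  2.24  0.61 -1.31] None
0.8 0.15 sideflip [-0.55  0.39  2.52  2.24  0.61  1.84] None
0.9 0 side [-0.39  0.32  2.46  2.4   0.35 -1.17] [-0.49 -0.01  2.51  1.45  0.3  -0.27]
0.9 0 sideflip [-0.39  0.32  2.46  2.4   0.35  1.98] [-0.49 -0.01  2.51  1.45  0.3   2.88]
0.9 0.08 side [-0.44  0.32  2.45  2.18  0.39 -1.07] [-0.57 -0.01  2.5   1.36  0.4  -0.32]
0.9 0.08 sideflip [-0.44  0.32  2.45  2.18  0.39  2.07] [-0.57 -0.01  2.5   1.36  0.4   2.83]
0.9 0.15 side [-0.49  0.32  2.45  2.02  0.42 -1.01] [-0.64  0.    2.49  1.3   0.48 -0.36]
0.9 0.15 sideflip [-0.49  0.32  2.45  2.02  0.42  2.13] [-0.64  0.    2.49  1.3   0.48  2.78]
```

Run:
```python
from h import *
from bench import env
yw=.088
c=np.array([.5575,.0084,0]);dd=np.array([np.cos(yw),np.sin(yw),0]);D=np.array([.0405,-.2099,0])
for a in(.78,.82,.86,.9):
  T=c-.063*dd+[0,0,.048]+.0187*fwd(a,yw)
  for n,X in(("hi",T+[0,0,.09]),("mid",T+[0,0,.045]),("g",T),("cl",T+[0,0,.05]),("half",T+D/2+[0,0,.05]),("in",T+D+[0,0,.05]),("pl",T+D+[0,0,.032]),("out",T+D+[0,0,.032]-.05*dd),("outup",T+D+[0,0,.032]-.07*dd+[0,0,.06])):
    q=env.solve_ik(X,sideflip(a,yw));print(a,n,X.round(3),None if q is None else q.round(2))
```

```text
0.78 hi [0.508 0.004 0.125] [-0.51  0.06  2.46  1.73  0.42  2.51]
0.78 mid [0.508 0.004 0.08 ] [-0.51  0.22  2.51  2.13  0.5   2.07]
0.78 g [0.508 0.004 0.035] [-0.51  0.4   2.54  2.4   0.64  1.76]
0.78 cl [0.508 0.004 0.085] [-0.51  0.2   2.5   2.09  0.48  2.11]
0.78 half [ 0.528 -0.101  0.085] [-0.79  0.26  2.4   1.7   0.58  2.28]
0.78 in [ 0.548 -0.206  0.085] [-0.95  0.34  2.23  1.45  0.67  2.42]
0.78 pl [ 0.548 -0.206  0.067] [-0.95  0.39  2.24  1.52  0.66  2.33]
0.78 out [ 0.499 -0.21   0.067] [-1.09  0.35  2.32  1.46  0.72  2.25]
0.78 outup [ 0.479 -0.212  0.127] [-1.14  0.17  2.3   1.22  0.8   2.52]
0.82 hi [0.507 0.004 0.124] [-0.49  0.05  2.42  1.56  0.38  2.7 ]
0.82 mid [0.507 0.004 0.079] [-0.49  0.2   2.48  2.02  0.43  2.21]
0.82 g [0.507 0.004 0.034] [-0.49  0.37  2.51  2.34  0.55  1.84]
0.82 cl [0.507 0.004 0.084] [-0.49  0.18  2.47  1.97  0.42  2.26]
0.82 half [ 0.528 -0.101  0.084] [-0.77  0.24  2.37  1.6   0.54  2.41]
0.82 in [ 0.548 -0.206  0.084] [-0.93  0.33  2.21  1.36  0.64  2.53]
0.82 pl [ 0.548 -0.206  0.066] [-0.93  0.37  2.22  1.44  0.63  2.44]
0.82 out [ 0
[... 617 characters left out ...]
98 -0.21   0.066] [-1.03  0.32  2.28  1.32  0.65  2.45]
0.86 outup [ 0.478 -0.212  0.126] [-1.09  0.15  2.26  1.08  0.75  2.71]
0.9 hi [0.506 0.004 0.123] None
0.9 mid [0.506 0.004 0.078] [-0.45  0.17  2.41  1.68  0.33  2.59]
0.9 g [0.506 0.004 0.033] [-0.45  0.32  2.45  2.16  0.39  2.08]
0.9 cl [0.506 0.004 0.083] [-0.45  0.15  2.41  1.62  0.32  2.65]
0.9 half [ 0.527 -0.101  0.083] [-0.72  0.22  2.31  1.35  0.48  2.7 ]
0.9 in [ 0.547 -0.206  0.083] [-0.89  0.31  2.16  1.17  0.59  2.76]
0.9 pl [ 0.547 -0.206  0.065] [-0.89  0.35  2.17  1.25  0.57  2.67]
0.9 out [ 0.497 -0.21   0.065] [-1.    0.3   2.26  1.24  0.62  2.56]
0.9 outup [ 0.477 -0.212  0.125] [-1.06  0.14  2.23  1.    0.74  2.8 ]
```

```bash
cat >> h.py <<'E'
def Ry(a): return Rn.from_euler('y',a).as_matrix()
def Rz(a): return Rn.from_euler('z',a).as_matrix()
def Arow(q):
    B=Rz(q[0]);S=B@Ry(q[1]);F=B@Ry(q[1]+q[2]);H=F@Rz(q[3])@Ry(q[4])
    return np.c_[B[:,0],B[:,2],S[:,0],S[:,2],F[:,0],F[:,2],H[:,2]],H@Rz(q[5])
E
python3 - <<'E'
from h import *
from bench import env
rng=np.random.default_rng(0);A=[];b=[];Q=[]
for i in range(150):
    X=[rng.uniform(.4,.7),rng.uniform(-.3,.3),rng.uniform(.05,.4)];o=down(rng.uniform(-1,1)) if i%2 else sideflip(rng.uniform(.6,1.3),rng.uniform(-.5,.5))
    q=env.solve_ik(X,o)
    if q is None: continue
    M,R=Arow(q);A.append(M);b.append(X);Q.append((R,Rn.from_euler('xyz',o).as_matrix()))
A=np.vstack(A);b=np.hstack(b)
x,*_=np.linalg.lstsq(A,b,rcond=None);print(x.round(4),abs(A@x-b).max(),Q[1][0].T@Q[1][1])
np.save("fk.npy",x)
q0=env.read_state()["qpos"];a=.78;yw=.088
c=np.array([.5575,.0084,0]);dd=np.array([np.cos(yw),np.sin(yw),0])
T=c-.063*dd+[0,0,.048]+.0187*fwd(a,yw)
q1=env.solve_ik(T+[0,0,.09],sideflip(a,yw)); qm=env.solve_ik([.45,-.06,.36],down(.015))
for s,e in((q0,q1),(q0,qm),(qm,q1)):
    print()
    for u in np.linspace(0,1,7):
        q=s+(e-s)*u;M,R=Arow(q);print((M@x).round(3),"zdir",R[:,2].round(2), "cam",(M@x-.142*R[:,2]).round(2))
E
```

```text
[-0.0294  0.2871 -0.0247  0.5772  0.081   0.4596  0.4452] 0.1399661624086782 [[-1.00000000e+00  2.06874078e-16 -4.51551713e-16]
 [-2.28069324e-16 -1.00000000e+00  2.55158871e-16]
 [-4.51582810e-16  2.55135239e-16  1.00000000e+00]]

[ 0.56  -0.165  0.362] zdir [-0.  0. -1.] cam [ 0.56 -0.17  0.5 ]
[ 0.575 -0.061  0.307] zdir [ 0.12  0.26 -0.96] cam [ 0.56 -0.1   0.44]
[0.592 0.022 0.284] zdir [ 0.28  0.45 -0.85] cam [ 0.55 -0.04  0.4 ]
[0.609 0.061 0.275] zdir [ 0.46  0.52 -0.72] cam [ 0.54 -0.01  0.38]
[0.611 0.048 0.257] zdir [ 0.64  0.45 -0.63] cam [ 0.52 -0.02  0.35]
[ 0.574 -0.004  0.209] zdir [ 0.73  0.28 -0.62] cam [ 0.47 -0.04  0.3 ]
[ 0.476 -0.063  0.131] zdir [ 0.71  0.06 -0.7 ] cam [ 0.38 -0.07  0.23]

[ 0.56  -0.165  0.362] zdir [-0.  0. -1.] cam [ 0.56 -0.17  0.5 ]
[ 0.532 -0.166  0.365] zdir [-0.  0. -1.] cam [ 0.53 -0.17  0.51]
[ 0.504 -0.166  0.366] zdir [-0.  0. -1.] cam [ 0.5  -0.17  0.51]
[ 0.476 -0.165  0.366] zdir [-0.  0. -1.] cam [ 0.48 -0.16  0.51]
[ 0.448 -0.163  0.365] zdir [-0.  0. -1.] cam [ 0.45 -0.16  0.51]
[ 0.42  -0.16   0.362] zdir [-0.  0. -1.] cam [ 0.42 -0.16  0.5 ]
[ 0.392 -0.156  0.358] zdir [-0. -0. -1.] cam [ 0.39 -0.16  0.5 ]

[ 0.392 -0.156  0.358] zdir [-0. -0. -1.] cam [ 0.39 -0.16  0.5 ]
[ 0.441 -0.051  0.302] zdir [ 0.15  0.24 -0.96] cam [ 0.42 -0.09  0.44]
[0.489 0.029 0.278] zdir [ 0.31  0.42 -0.85] cam [ 0.44 -0.03  0.4 ]
[0.532 0.065 0.268] zdir [ 0.49  0.48 -0.73] cam [ 0.46 -0.    0.37]
[0.557 0.051 0.249] zdir [ 0.65  0.42 -0.64] cam [ 0.47 -0.01  0.34]
[ 0.545 -0.001  0.204] zdir [ 0.73  0.26 -0.63] cam [ 0.44 -0.04  0.29]
[ 0.476 -0.063  0.131] zdir [ 0.71  0.06 -0.7 ] cam [ 0.38 -0.07  0.23]
```

```bash
cat >> h.py <<'E'
def Arow2(q):
    M,R=Arow(q); return np.c_[M,Rz(q[0])[:,1],(R@Rz(-q[5]))[:,0],(R@Rz(-q[5]))[:,1]],R
E
python3 - <<'E'
from h import *
from bench import env
rng=np.random.default_rng(0);A=[];b=[]
for i in range(150):
    X=[rng.uniform(.4,.7),rng.uniform(-.3,.3),rng.uniform(.05,.4)];o=down(rng.uniform(-1,1)) if i%2 else sideflip(rng.uniform(.6,1.3),rng.uniform(-.5,.5))
    q=env.solve_ik(X,o)
    if q is None: continue
    M,R=Arow2(q);A.append(M);b.append(X)
A=np.vstack(A);b=np.hstack(b)
x,*_=np.linalg.lstsq(A,b,rcond=None);print(x.round(4),abs(A@x-b).max())
np.save("fk.npy",x)
q0=env.read_state()["qpos"];a=.78;yw=.088
c=np.array([.5575,.0084,0]);dd=np.array([np.cos(yw),np.sin(yw),0])
T=c-.063*dd+[0,0,.048]+.0187*fwd(a,yw)
q1=env.solve_ik(T+[0,0,.09],sideflip(a,yw)); qm=env.solve_ik([.42,-.06,.36],down(.015))
for s,e in((q0,q1),(qm,q1)):
    print()
    for u in np.linspace(0,1,11):
        q=s+(e-s)*u;M,R=Arow2(q);print((M@x).round(3),"zdir",R[:,2].round(2))
E
```

```text
[ 0.      0.2217 -0.      0.5344  0.0602  0.4259  0.3542  0.1108 -0.
  0.    ] 1.2212453270876722e-15

[ 0.596 -0.06   0.357] zdir [-0.  0. -1.]
[ 0.604 -0.013  0.322] zdir [ 0.07  0.16 -0.98]
[0.611 0.032 0.297] zdir [ 0.15  0.3  -0.94]
[0.619 0.069 0.281] zdir [ 0.25  0.42 -0.87]
[0.626 0.095 0.271] zdir [ 0.35  0.49 -0.8 ]
[0.632 0.106 0.262] zdir [ 0.46  0.52 -0.72]
[0.632 0.103 0.25 ] zdir [ 0.57  0.49 -0.65]
[0.625 0.087 0.231] zdir [ 0.66  0.42 -0.62]
[0.604 0.061 0.204] zdir [ 0.72  0.32 -0.61]
[0.566 0.031 0.168] zdir [ 0.74  0.19 -0.64]
[0.508 0.004 0.125] zdir [ 0.71  0.06 -0.7 ]

[ 0.42 -0.06  0.36] zdir [-0. -0. -1.]
[ 0.45  -0.011  0.323] zdir [ 0.09  0.15 -0.98]
[0.478 0.034 0.297] zdir [ 0.18  0.28 -0.94]
[0.504 0.071 0.28 ] zdir [ 0.28  0.39 -0.88]
[0.529 0.096 0.269] zdir [ 0.39  0.46 -0.8 ]
[0.551 0.107 0.259] zdir [ 0.5   0.48 -0.73]
[0.567 0.104 0.246] zdir [ 0.59  0.45 -0.66]
[0.574 0.088 0.228] zdir [ 0.67  0.39 -0.63]
[0.569 0.063 0.201] zdir [ 0.73  0.29 -0.62]
[0.547 0.033 0.166] zdir [ 0.74  0.18 -0.65]
[0.508 0.004 0.125] zdir [ 0.71  0.06 -0.7 ]
```

Run:
```python
from h import *
from bench import env
a=.78;yw=.088;O=sideflip(a,yw)
c=np.array([.5575,.0084,0]);dd=np.array([np.cos(yw),np.sin(yw),0])
T=c-.063*dd+[0,0,.048]+.0187*fwd(a,yw)
env.reach((T+[0,0,.09]).tolist(),O)
env.move_straight((T+[0,0,.03]).tolist(),velocity=.12)
s=env.read_state();print(s["t"],s["tool_pos"].round(4),T.round(4),s["force"].round(2))
for n in("scene","top","wrist"): cv2.imwrite(f"pics/{n}10.png",env.snapshot(n)[:,:,::-1])
im=cv2.imread("pics/top10.png");im2=cv2.imread("pics/scene10.png")
cv2.imwrite("pics/c10.png",np.hstack([cv2.resize(im[150:250,260:380],None,fx=3,fy=3),cv2.resize(im2[200:300,160:290],None,fx=3,fy=3)]))
```

```text
36.1833 [0.5083 0.004  0.0649] [0.508  0.004  0.0348] [ 0.64 -0.23 -0.5 ]
```

View pics/c10.png

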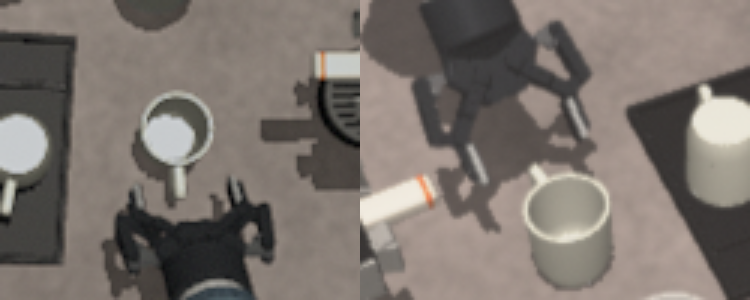

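View pics/wrist10.png

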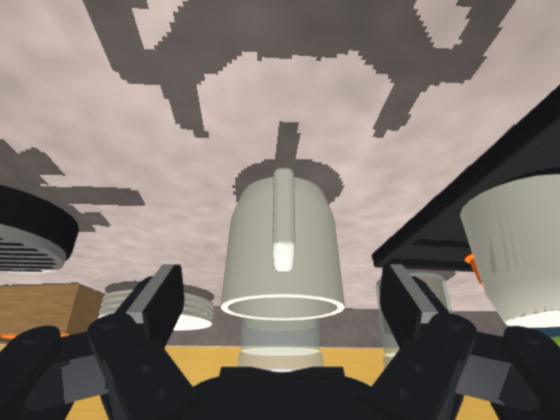

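Run:
```python
from h import *
from bench import env
a=.78;yw=.088
c=np.array([.5575,.0084,0]);dd=np.array([np.cos(yw),np.sin(yw),0])
T=c-.063*dd+[0,0,.048]+.0187*fwd(a,yw)
env.move_straight(T.tolist(),velocity=.08)
env.gripper_close(80)
s=env.read_state();print(s["t"],s["tool_pos"].round(4),s["force"].round(2),s["grip_width"])
env.move_straight((T+[0,0,.05]).tolist(),velocity=.08)
s=env.read_state();print(s["t"],s["tool_pos"].round(4),s["force"].round(2),s["wrist_torque"].round(2),s["grip_width"])
for n in("scene","top","wrist"): cv2.imwrite(f"pics/{n}11.png",env.snapshot(n)[:,:,::-1])
im=cv2.imread("pics/top11.png");im2=cv2.imread("pics/scene11.png")
cv2.imwrite("pics/c11.png",np.hstack([cv2.resize(im[150:250,260:380],None,fx=3,fy=3),cv2.resize(im2[200:300,160:290],None,fx=3,fy=3)]))
```

```text
37.5417 [0.508  0.004  0.0351] [-3.13 -0.52  4.04] 0.09849393577357124
38.3167 [0.5076 0.0041 0.0844] [-0.56  0.94 -0.69] [-0.08  0.62  0.01] 0.10090363171148901
```

View pics/c11.png

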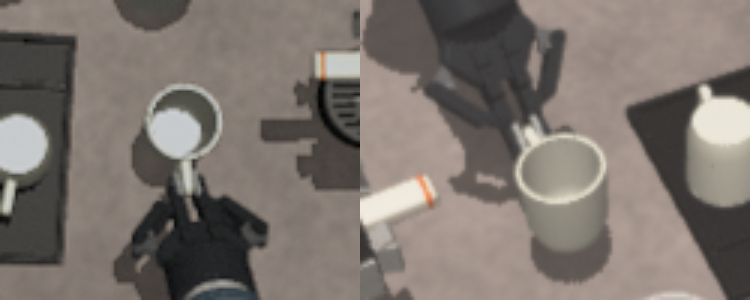

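View pics/wrist11.png

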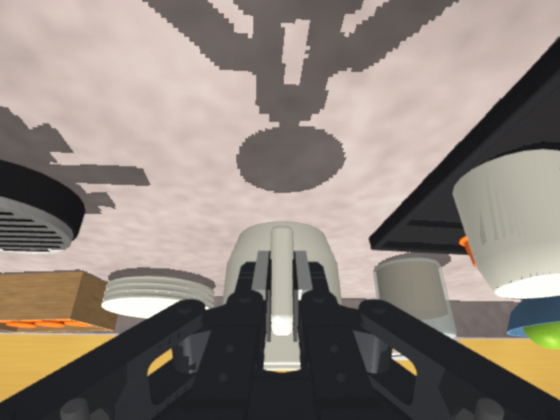

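Run:
```python
from h import *
from bench import env
a=.78;yw=.088
c=np.array([.5575,.0084,0]);dd=np.array([np.cos(yw),np.sin(yw),0]);D=np.array([.0405,-.2099,0])
T=c-.063*dd+[0,0,.048]+.0187*fwd(a,yw)
def st(l):
    s=env.read_state();print(l,round(s["t"],2),s["tool_pos"].round(4),s["force"].round(2),s["wrist_torque"].round(2));return s
env.move_straight((T+D*.5+[0,0,.05]).tolist(),velocity=.12);st("half")
env.move_straight((T+D+[0,0,.05]).tolist(),velocity=.08);st("in")
cv2.imwrite("pics/s12.png",env.snapshot("scene")[:,:,::-1])
for z in(.042,.037,.035,.0335,.032,.0305):
    env.move_straight((T+D+[0,0,z]).tolist(),velocity=.04);s=st(z)
    if s["force"][2]>2.5: break
cv2.imwrite("pics/s13.png",env.snapshot("scene")[:,:,::-1])
im=cv2.imread("pics/s12.png");im2=cv2.imread("pics/s13.png")
cv2.imwrite("pics/c13.png",np.hstack([cv2.resize(i[240:350,70:200],None,fx=3,fy=3) for i in(im,im2)]))
```

```text
half 39.51 [ 0.5278 -0.1     0.0846] [-0.25  0.41 -1.42] [-0.04  0.65  0.05]
in 40.99 [ 0.5483 -0.2051  0.0847] [ 0.65  0.42 -0.76] [-0.02  0.59  0.01]
0.042 41.39 [ 0.5484 -0.2055  0.0766] [-0.53 -0.34 -2.1 ] [-0.09  0.61 -0.02]
0.037 41.67 [ 0.5484 -0.2057  0.0718] [ 0.31  0.38 -1.83] [0.   0.59 0.04]
0.035 41.92 [ 0.5485 -0.2058  0.0698] [-0.57  0.05 -1.26] [-0.05  0.63  0.05]
0.0335 42.17 [ 0.5485 -0.2059  0.0683] [ 0.17  0.38 -1.28] [-0.05  0.62  0.03]
0.032 42.42 [ 0.5487 -0.206   0.0672] [-0.53  0.08  0.67] [-0.    0.29  0.03]
0.0305 42.67 [ 0.5492 -0.2061  0.0669] [-6.79  0.9  11.48] [ 0.17 -0.29  0.21]
```

View pics/c13.png

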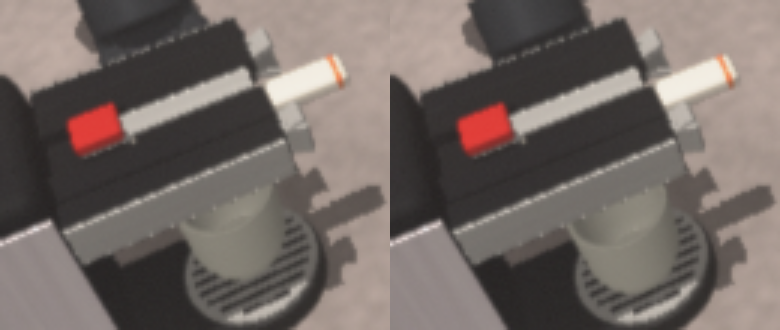

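Run:
```python
from h import *
from bench import env
a=.78;yw=.088
c=np.array([.5575,.0084,0]);dd=np.array([np.cos(yw),np.sin(yw),0]);D=np.array([.0405,-.2099,0])
T=c-.063*dd+[0,0,.048]+.0187*fwd(a,yw)
def st(l):
    s=env.read_state();print(l,round(s["t"],2),s["tool_pos"].round(4),s["force"].round(2));return s
env.move_straight((T+D+[0,0,.032]).tolist(),velocity=.04);st("")
env.ungrasp();st("open")
env.move_straight((T+D+[0,0,.032]-.05*dd).tolist(),velocity=.12)
env.move_straight((T+D+[0,0,.05]-.07*dd).tolist(),velocity=.15);st("back")
cv2.imwrite("pics/s14.png",env.snapshot("scene")[:,:,::-1])
cv2.imwrite("pics/w14.png",env.snapshot("wrist")[:,:,::-1])
import pickle;pickle.dump(env.camera_params("wrist"),open("w14.pkl","wb"))
C=loadcams()["scene"];th=np.linspace(0,2*np.pi,60)
im=cv2.imread("pics/s14.png")
k=6;x0,y0=110,270
v=cv2.resize(im[y0:y0+80,x0:x0+80],None,fx=k,fy=k,interpolation=cv2.INTER_CUBIC);v2=v.copy()
for r,z in((.028,.032),(.05,.032),(.036,.107)):
    X=np.c_[.598+r*np.cos(th),-.2015+r*np.sin(th),0*th+z];uv=((proj(C,X)-[x0,y0]+.4)*k).astype(int)
    cv2.polylines(v2,[uv],True,(0,255,0),1)
cv2.imwrite("pics/c14.png",np.hstack([v,v2])[:, :790] if 0 else cv2.resize(np.hstack([v,v2]),(800,400)))
```

```text
42.97 [ 0.5486 -0.2061  0.0671] [-4.22 -0.12  5.1 ]
open 43.69 [ 0.5485 -0.2059  0.0668] [ 0.06  0.39 -0.06]
back 44.59 [ 0.4793 -0.2127  0.0853] [-0.93 -1.01  0.59]
```

View pics/c14.png

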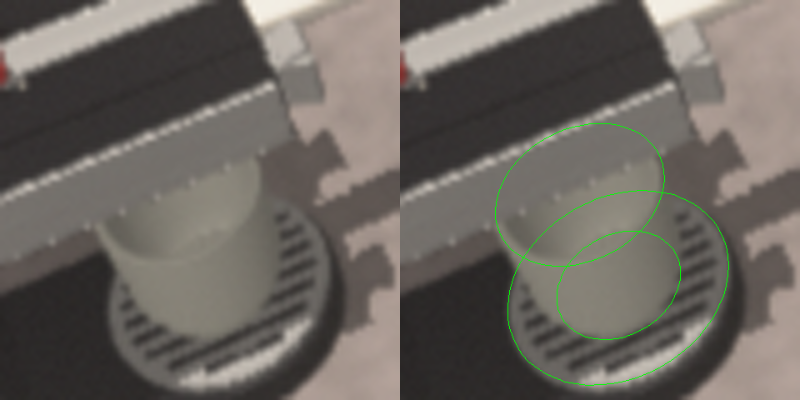

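View pics/w14.png

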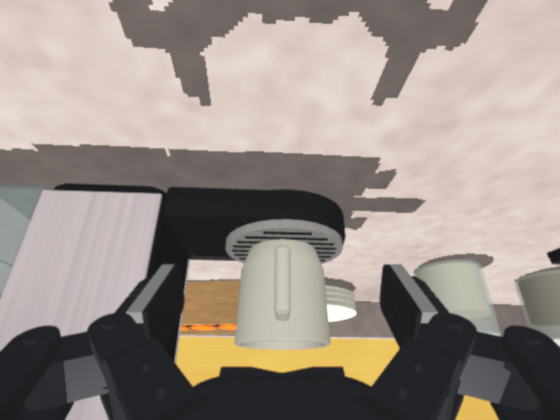

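View pics/s14.png

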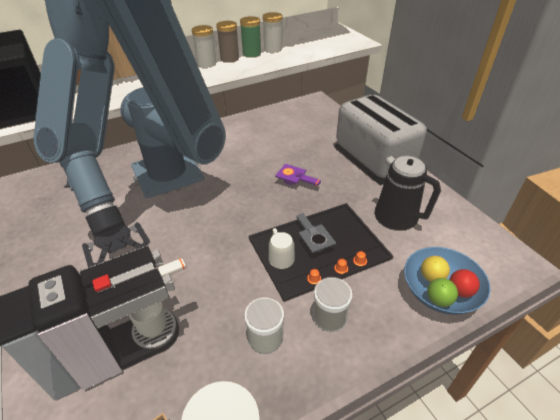

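Run:
```python
from bench import env
s=env.read_state();print(s["t"],s["force"].round(2)); env.close_job()
```

```text
44.6917 [ 0.69  0.71 -0.14]
the job is handed in; nothing more can be done
```

The job was handed in at 44.7 s of the 72 s allowed, with every step done and no check failing; the interface gave no verdict.

- **Grey adapter:** I pressed the red catch about 8.6 mm, and the adapter came out about 20 mm. I slid it free and stood it in the middle of the tray. It touched the floor at the expected height, and later pictures show it standing level.
- **White adapter:** I slid the one with the orange capsule into the head. The force dropped as the catch snapped, and the hard stop came 3 mm further in. When I eased back, the spring push fell to zero, so it is locked. In the picture afterwards its handle tip was within about 1 mm of where the grey one's had been.
- **Cup:** I carried it by its handle to the grate and felt it touch down at the expected height. Its foot in the scene picture falls within about 2 mm of the grate's centre, and it looks upright from two views.
- **Everything else:** The mug, capsules, kettle and jars look unmoved in the last picture, which I checked only by eye. The robot was clear of everything, with about 1 N or less on the tool.

The top and scene cameras disagreed by about 3 to 4 mm, so I used wrist-camera positions and felt for contact in the fine steps.

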